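# Sweep the hex nuts off the counting board into its catch tray

### The arm

A 7-joint arm with a two-finger parallel gripper is mounted at the origin on the work surface. World frame = base frame: x ahead of the robot, y to its left, z up, the work surface at z = 0. Lengths are in m, angles in degrees, forces in N, time in s.
With the tool pointing down it reaches from about 0.35 to 0.9 m from the base axis. Payload 7.2 kg.
Tool frame: the origin (TCP) lies on the centre line of the jaws, within the pads' length; the fingertips stand 25 mm ahead of it and the grasp point (between the pads) lies 6 mm ahead of it; z points along the fingers, y is the line along which they close (so a half turn about z gives the same grasp; the last joint's range is limited). The gripper opens to 85 mm and grips with 20 to 120 N. Pads are 22 mm wide; open, the fingers measure 114 mm over their backs; the gripper's body (76 mm by 85 mm) begins 54 mm behind the grasp point. The pads swing forward as they close: fully open they stand 13 mm farther back than shut.
Start: joints at [-68.48, 23.554, -0.728, 91.456, 0.321, 64.991, -4.71], TCP at [0.268, 0.564, 0.256] pointing down, gripper open.
Joint ranges: [-169.25, 169.25], [-16.82, 113.86], [-84.01, 82.57], [7.8, 145.47], [-59.2, 239.2], [7.22, 106.19], [-163.78, 163.78]. Speed limits (degrees/s): [136.94, 136.94, 172.46, 172.46, 180, 180, 180].

### API

Orientations are given as a 3x3 rotation matrix whose columns are the frame's x, y, z axes.
In Python, from bench import env gives the robot as it stands.
- The arm moves only by the tool step_arm, never from a script. Its argument "commands" is a list of rows, each an object of numbers: "dx", "dy", "dz": the shift along the world's x, y, z normalised to -1 to 1, where 1 is 30 cm; "wx", "wy", "wz": the turn, a rotation vector about the world's x, y, z normalised to -1 to 1, where 1 is 180 degrees. A call has 1 to 12 rows; each row is the pose to reach, as a shift and turn from the pose commanded when the call began, turning the shorter way round; what a row does not reach only later rows make up. A row lasts 1/10 s, in which the tool goes at most 50 mm and 8.59 degrees, less where a joint would pass 70% of its speed; a pose out of reach is approached as far as the arm can. A call with a number of a shift or a turn outside -1 to 1 is refused whole. A call with a gripper value outside its range is refused whole. "gripper" is the opening, from -1 (shut) to 1 (fully open), so that 0 is half open, set as the call begins (left out, the last holds). The fingers move at their own pace and stop on an object; "newtons" is the grip in N (left out, the last holds). Time passes only in rows, so rows that repeat a pose let the fingers close. It gives the time, the measured TCP pose, the force, the opening and the grip force at its end, in the units of the state.
- env.sense(): the state, without advancing time (a new reading comes with each control period).
- env.capture(name): name is "side" or "top"; returns the picture (384x512x3 uint8, red, green, blue); there is no depth.
- env.camera_info(name): a dict with "fx", "fy", "cx", "cy" (pixels), "rvec" (rotation vector, rad) and "tvec" (3), from world to camera coordinates, as OpenCV has them. Camera axes: x right, y down, z forward; pixel columns grow to the right and rows downward; lengths in m; the calibration is good to about 2 mm. A picture is of the moment at which its call begins. camera_info takes no time and is no camera call.
- env.job_done(): hands the job in; it is judged then, once.
The state is a dict: "time": time; "q": joint angles; "qd": joint speeds; "tau": joint torques, N m; "ee_pos": TCP position; "orientation": TCP orientation; "ft_force": force on the tool from outside, world axes, zero at the start; "ft_torque": the same for the moment, N m; "gripper_width": finger opening in m; "finger_force": force on a finger pad.
Only numpy, scipy, OpenCV 4.12 (cv2) and the standard library are available. Lean on these libraries where they do the work, as an engineer would, in place of code of your own. Each camera call takes 0.05 s, during which the arm holds its last target. There are 200 camera calls.

### The job

Someone left three big hex nuts on the counting board of the hardware store counter. With the fingers closed, sweep all three across the board and over its edge into the steel catch tray, gently: only push them, do not pinch them or lift them off the board. Leave the padlock and the small oil bottle standing where they are on the board, and leave the other goods on the counter undisturbed.

Things in the scene. Friction and masses are not known exactly. Their poses are not given: they have to be found in the camera images.
- station: counting board with catch tray, one rigid fixed piece. Origin on the counter surface, z up, -x runs across the board to the tray (roughly towards the robot). Wooden board: flat top 45 mm above the origin, spans x -90 to +110 mm, y -170 to +170 mm; along each side (y) edge an aluminium lip 8 mm wide, 10 mm high, inside that span; no lip at the +x and -x edges
- edge (a point): middle of the board's -x top edge, over which the nuts drop 41 mm into the tray; 45 mm above the counter; axes as the board's
- tray (a point): centre of the steel catch tray's floor, 4 mm above the counter; axes as the board's. The tray adjoins the board's -x edge, open on top; its inside is 111 mm along x, 332 mm along y; its three other walls are 4 mm thick and rise to 60 mm above the counter (63 mm with a round bead on the -x wall)
- nut1: loose dark steel M24 hex nut, 36 mm across flats, 41 mm across corners, 19 mm thick, 24 mm open bore, about 0.11 kg, lying flat on the counting board; origin at the middle of the nut (so 9.5 mm above the board top, 54.5 mm above the counter), z along the bore
- nut2: loose dark steel M24 hex nut, 36 mm across flats, 41 mm across corners, 19 mm thick, 24 mm open bore, about 0.11 kg, lying flat on the counting board; origin at the middle of the nut (so 9.5 mm above the board top, 54.5 mm above the counter), z along the bore
- nut3: loose dark steel M24 hex nut, 36 mm across flats, 41 mm across corners, 19 mm thick, 24 mm open bore, about 0.11 kg, lying flat on the counting board; origin at the middle of the nut (so 9.5 mm above the board top, 54.5 mm above the counter), z along the bore
- padlock: dark steel padlock with a bright shackle standing upright on the board, not to be moved: body 38 mm along its y, 18 mm along its x, 56 mm high with the shackle; 0.2 kg; origin at the centre of its underside. The five things on the board are side by side along the board's y, within 5 mm of y = -124, -62, 0, 62, 124 mm, in any order: each nut has a clear straight lane along -x to the tray
- oil: small grey oil bottle standing upright on the board, not to be moved: 32 mm diameter, 58 mm high, 0.08 kg; origin at the centre of its underside
- spray: spray can standing on the counter on the robot's left, not to be moved: 64 mm diameter, 170 mm high, origin at the centre of its underside
- jar: glass jar standing on the counter on the robot's right, not to be moved: 70 mm diameter, 90 mm high, origin at the centre of its underside
- tape: roll of tape lying flat on the counter on the robot's right, not to be moved: 100 mm diameter, 45 mm high, origin at the centre of its underside
- driver: screwdriver lying on the counter beyond the board, not to be moved; its length lies along its x, which points roughly along world y
- screwbox: small cardboard box of screws on the counter on the robot's left, not to be moved: 90 x 60 x 50 mm, origin at the centre of its underside

How it is judged (in metres and radians):
At the end, for the whole second after the job is handed in: All three nuts lie still inside the catch tray (centres within the tray's walls and less than 40 mm above the counter); the padlock, oil bottle and the other goods are within 20 mm of where they started, and the padlock, bottle, can and jar still upright (within 0.35 rad) (x of nut1 in the frame of station between -0.2 and -0.095 m and y of nut1 in the frame of station between -0.166 and 0.166 m and z of each of nut1, nut2, nut3 in the frame of station below 0.04 m and linear speed of each of nut1, nut2, nut3 below 0.02 m/s and x of nut2 in the frame of station between -0.2 and -0.095 m and y of nut2 in the frame of station between -0.166 and 0.166 m and x of nut3 in the frame of station between -0.2 and -0.095 m and y of nut3 in the frame of station between -0.166 and 0.166 m and distance of each of padlock, oil, spray, jar, tape, driver, screwbox from where it was at the start of the episode below 0.02 m and angle between each of padlock, oil, spray, jar's own z axis and vertical below 0.35 rad); the robot touches nothing.
It fails at once if a nut is lifted more than 20 mm off the board (height (world z) of any of nut1, nut2, nut3 above 0.0745 m).
It fails at once if a nut is pinched or pressed hard (over 25 N between the fingers and a nut) (contact force between the fingers and nut1 above 25 N or contact force between the fingers and nut2 above 25 N or contact force between the fingers and nut3 above 25 N).
It fails at once if the padlock, the oil bottle or another of the goods is moved by more than 20 mm (distance of any of padlock, oil, spray, jar, tape, driver, screwbox from where it was at the start of the episode above 0.02 m).
It fails at once if the padlock, oil bottle, spray can or jar is tipped (angle between any of padlock, oil, spray, jar's own z axis and vertical above 0.35 rad).
It also fails if it takes over 56 s, if anything falls off the work surface, if the arm or the gripper's body presses on something with over 40 N, if the wrist force passes 120 N, or if a joint passes its speed limit or range.

## Working session

There is one attempt and no reset: what is moved stays moved. The work goes in short steps, Python scripts to look and compute and a tool call to move; the robot and the scene stay as the last step left them, time stands still between calls to the robot, and variables do not carry over. Pictures are saved under pics/ and viewed, at most 10 in all, crops included, and the job is handed in when it is done.

Besides the shell and the picture viewer there is one more tool, called after ">>>" by a JSON object that holds its "op" and its "data", one argument or row to a line. step_arm: Moves the arm, as the interface text tells. Scaled input: -1 to 1 covers 30 cm each way for a shift and 180 degrees each way for a turn. Its arguments: {"type":"object","properties":{"commands":{"type":"array","items":{"type":"object","properties":{"dx":{"type":"number"},"dy":{"type":"number"},"dz":{"type":"number"},"wx":{"type":"number"},"wy":{"type":"number"},"wz":{"type":"number"}}}},"gripper":{"type":"number"},"newtons":{"type":"number"}},"required":["commands"]}

```bash
mkdir -p pics
python3 - <<'E'
from bench import env
import cv2
for n in("top","side"):
    cv2.imwrite(f"pics/{n}0.png",env.capture(n)[:,:,::-1]); print(n,env.camera_info(n))
s=env.sense();print(s['time'],s['ee_pos'],s['orientation'],s['gripper_width'])
E
```

```text
top {'fx': 487.69210977100056, 'fy': 487.69210977100056, 'cx': 258.4105984843581, 'cy': 193.7345154940963, 'rvec': array([ 2.19607899, -2.16553236,  0.11281214]), 'tvec': array([-0.00479504,  0.59593993,  1.47695757])}
side {'fx': 377.8423216401445, 'fy': 377.8423216401445, 'cx': 252.86990462441983, 'cy': 194.98165244874892, 'rvec': array([ 0.16156064, -2.73747726,  1.43401521]), 'tvec': array([0.6231435 , 0.09112742, 1.16048375])}
0.1 [0.26819675 0.56409938 0.25553627] [[-9.03161477e-01  4.29300681e-01 -5.20693461e-04]
 [ 4.29300987e-01  9.03160535e-01 -1.30825827e-03]
 [-9.13663826e-05 -1.40510269e-03 -9.99999009e-01]] 0.08549096899094144
```

View pics/top0.png

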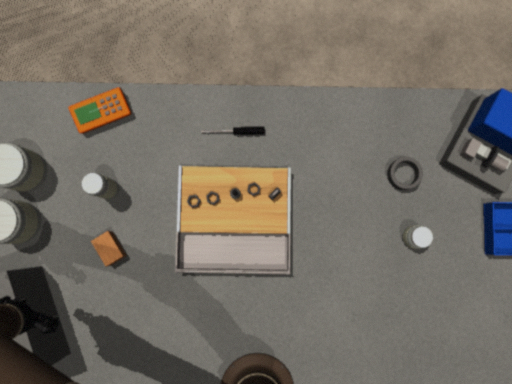

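View pics/side0.png

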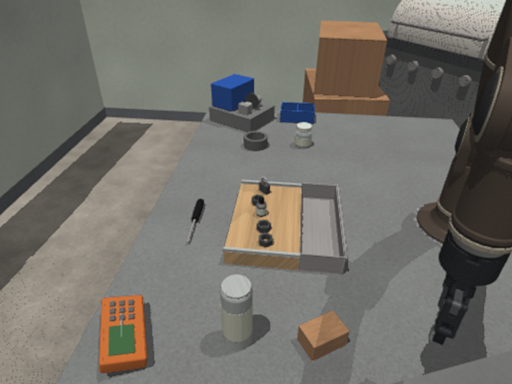

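The top view shows the nuts at about (194,201), (213,198) and (254,189). The oil bottle is at about (236,194) and the padlock at (275,194). Next I measure them.

```bash
cat > h.py <<'E'
import numpy as np,cv2
from bench import env
def ray(n,px,z):
    c=env.camera_info(n);R=cv2.Rodrigues(c['rvec'])[0];C=-R.T@c['tvec']
    px=np.atleast_2d(px).astype(float)
    d=np.c_[(px[:,0]-c['cx'])/c['fx'],(px[:,1]-c['cy'])/c['fy'],np.ones(len(px))]@R
    return C+d*((z-C[2])/d[:,2])[:,None]
E
python3 - <<'E'
from h import *
I=cv2.imread('pics/top0.png');H=cv2.cvtColor(I,cv2.COLOR_BGR2HSV)
w=cv2.inRange(H,(8,70,110),(28,255,255));w[:150]=0;w[250:]=0;w[:,:165]=0;w[:,300:]=0
c=max(cv2.findContours(w,0,2)[0],key=cv2.contourArea)
b=cv2.boxPoints(cv2.minAreaRect(c));P=ray('top',b,.045)[:,:2];print(b.round(1),P.round(4))
print(np.linalg.norm(P-np.roll(P,1,0),axis=1))
hull=np.zeros_like(w);cv2.fillPoly(hull,[cv2.convexHull(c)],255);hull=cv2.erode(hull,np.ones((3,3)))
g=I.max(2)
m=((g<110)&(hull>0)).astype('uint8')
n,l,s,ce=cv2.connectedComponentsWithStats(m)
# side walls: silver lip direction from wood left/right edges
o=P.mean(0)
for i in range(1,n):
    if s[i,4]>15:
        x0,y0,ww,hh=s[i,:4];print(s[i],ce[i].round(1),ray('top',[x0+ww/2-.5,y0+hh/2-.5],.0545)[0].round(4),ray('top',ce[i],.0545)[0].round(4))
cv2.imwrite('pics/crop.png',cv2.resize(I[155:285,165:305],None,fx=5,fy=4.6,interpolation=cv2.INTER_CUBIC))
E
```

```text
[[179.7 232. ]
 [180.9 165.3]
 [287.5 167.2]
 [286.3 233.9]] [[ 0.4749  0.2398]
 [ 0.6782  0.2418]
 [ 0.6772 -0.0844]
 [ 0.4734 -0.0824]]
[0.32218957 0.20330604 0.32622609 0.20380555]
[248 183  12  14  86] [253.5 189.2] [0.6061 0.0189 0.0545] [0.6071 0.0189 0.0545]
[230 188  12  12 102] [235.6 193.7] [0.5931 0.0732 0.0545] [0.5927 0.0728 0.0545]
[269 188  12  13  86] [275.  194.4] [ 0.5934 -0.0449  0.0545] [ 0.5921 -0.0464  0.0545]
[207 192  13  13  88] [212.8 197.9] [0.5785 0.1409 0.0545] [0.5788 0.1416 0.0545]
[188 195  13  13  87] [193.7 201. ] [0.5686 0.198  0.0545] [0.5685 0.199  0.0545]
```

View pics/crop.png

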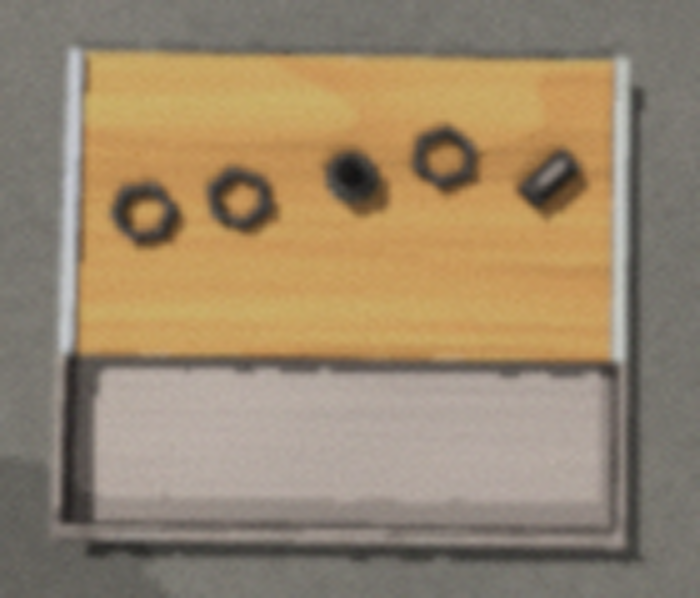

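>>> {"op": "step_arm", "data": {
  "commands": [
    {"dx":0.667,"dy":-0.833,"wz":0.141},
    {"dx":0.667,"dy":-0.833,"wz":0.141},
    {"dx":0.667,"dy":-0.833,"wz":0.141},
    {"dx":0.667,"dy":-0.833,"wz":0.141},
    {"dx":0.667,"dy":-0.833,"wz":0.141},
    {"dx":0.667,"dy":-0.833,"wz":0.141},
    {"dx":0.667,"dy":-0.833,"wz":0.141},
    {"dx":0.667,"dy":-0.833,"wz":0.141},
    {"dx":0.667,"dy":-0.833,"wz":0.141}
  ],
  "gripper": -1,
  "newtons": 20
}}

```text
schema error: expected keys dx, dy, dz, wx, wy, wz
```

>>> {"op": "step_arm", "data": {
  "commands": [
    {"dx":0.667,"dy":-0.833,"dz":0,"wx":0,"wy":0,"wz":0.141},
    {"dx":0.667,"dy":-0.833,"dz":0,"wx":0,"wy":0,"wz":0.141},
    {"dx":0.667,"dy":-0.833,"dz":0,"wx":0,"wy":0,"wz":0.141},
    {"dx":0.667,"dy":-0.833,"dz":0,"wx":0,"wy":0,"wz":0.141},
    {"dx":0.667,"dy":-0.833,"dz":0,"wx":0,"wy":0,"wz":0.141},
    {"dx":0.667,"dy":-0.833,"dz":0,"wx":0,"wy":0,"wz":0.141},
    {"dx":0.667,"dy":-0.833,"dz":0,"wx":0,"wy":0,"wz":0.141},
    {"dx":0.667,"dy":-0.833,"dz":0,"wx":0,"wy":0,"wz":0.141}
  ],
  "gripper": -1,
  "newtons": 20
}}

```text
time: 0.9
ee_pos: [0.4711, 0.3103, 0.2561]
orientation: [[-1.0, 0.008, 0.001], [0.008, 1.0, -0.002], [-0.001, -0.002, -1.0]]
ft_force: [-0.7, 1.0, 0.1]
gripper_width: -0.0002
finger_force: 0.0
```

>>> {"op": "step_arm", "data": {
  "commands": [
    {"dx":0.5,"dy":-0.378,"dz":-0.2,"wx":0,"wy":0,"wz":0},
    {"dx":0.5,"dy":-0.378,"dz":-0.2,"wx":0,"wy":0,"wz":0},
    {"dx":0.5,"dy":-0.378,"dz":-0.2,"wx":0,"wy":0,"wz":0},
    {"dx":0.5,"dy":-0.378,"dz":-0.2,"wx":0,"wy":0,"wz":0},
    {"dx":0.5,"dy":-0.378,"dz":-0.3,"wx":0,"wy":0,"wz":0},
    {"dx":0.5,"dy":-0.378,"dz":-0.4,"wx":0,"wy":0,"wz":0},
    {"dx":0.5,"dy":-0.378,"dz":-0.45,"wx":0,"wy":0,"wz":0},
    {"dx":0.5,"dy":-0.378,"dz":-0.5,"wx":0,"wy":0,"wz":0},
    {"dx":0.5,"dy":-0.378,"dz":-0.5,"wx":0,"wy":0,"wz":0}
  ]
}}

```text
time: 1.8
ee_pos: [0.6172, 0.2018, 0.1045]
orientation: [[-1.0, -0.0, -0.003], [-0.0, 1.0, -0.001], [0.003, -0.001, -1.0]]
ft_force: [-0.2, -0.6, 0.3]
gripper_width: 0.0002
finger_force: 0.0
```

Run:
```python
from h import *
I=env.capture('side')[:,:,::-1]
cv2.imwrite('pics/s1.png',cv2.resize(I[150:290,200:380],None,fx=4,fy=4,interpolation=cv2.INTER_CUBIC))
print(env.sense()['ee_pos'])
```

```text
[0.61801555 0.20182509 0.10604238]
```

View pics/s1.png

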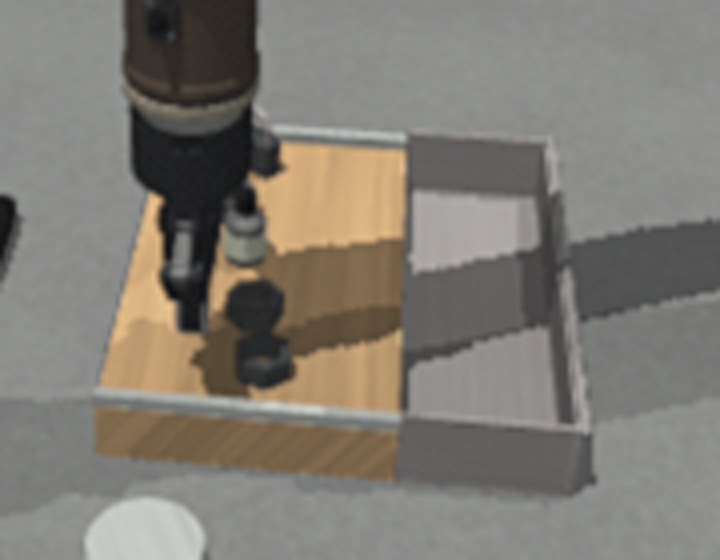

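>>> {"op": "step_arm", "data": {
  "commands": [
    {"dx":0,"dy":-0.01,"dz":-0.05,"wx":0,"wy":0,"wz":0},
    {"dx":0,"dy":-0.01,"dz":-0.09,"wx":0,"wy":0,"wz":0},
    {"dx":0,"dy":-0.01,"dz":-0.09,"wx":0,"wy":0,"wz":0},
    {"dx":-0.02,"dy":-0.01,"dz":-0.09,"wx":0,"wy":0,"wz":0},
    {"dx":-0.035,"dy":-0.01,"dz":-0.09,"wx":0,"wy":0,"wz":0},
    {"dx":-0.05,"dy":-0.01,"dz":-0.09,"wx":0,"wy":0,"wz":0},
    {"dx":-0.065,"dy":-0.01,"dz":-0.09,"wx":0,"wy":0,"wz":0},
    {"dx":-0.08,"dy":-0.01,"dz":-0.09,"wx":0,"wy":0,"wz":0},
    {"dx":-0.095,"dy":-0.01,"dz":-0.09,"wx":0,"wy":0,"wz":0},
    {"dx":-0.11,"dy":-0.01,"dz":-0.09,"wx":0,"wy":0,"wz":0},
    {"dx":-0.125,"dy":-0.01,"dz":-0.09,"wx":0,"wy":0,"wz":0},
    {"dx":-0.14,"dy":-0.01,"dz":-0.09,"wx":0,"wy":0,"wz":0}
  ]
}}

```text
time: 3.05
ee_pos: [0.5764, 0.1983, 0.0795]
orientation: [[-1.0, 0.001, 0.001], [0.001, 1.0, 0.0], [-0.001, 0.0, -1.0]]
ft_force: [2.3, -0.6, 0.8]
gripper_width: 0.0
finger_force: 0.9
```

>>> {"op": "step_arm", "data": {
  "commands": [
    {"dx":-0.02,"dy":0,"dz":0,"wx":0,"wy":0,"wz":0},
    {"dx":-0.04,"dy":0,"dz":0,"wx":0,"wy":0,"wz":0},
    {"dx":-0.06,"dy":0,"dz":0,"wx":0,"wy":0,"wz":0},
    {"dx":-0.08,"dy":0,"dz":0,"wx":0,"wy":0,"wz":0},
    {"dx":-0.1,"dy":0,"dz":0,"wx":0,"wy":0,"wz":0},
    {"dx":-0.12,"dy":0,"dz":0,"wx":0,"wy":0,"wz":0},
    {"dx":-0.14,"dy":0,"dz":0,"wx":0,"wy":0,"wz":0},
    {"dx":-0.16,"dy":0,"dz":0,"wx":0,"wy":0,"wz":0},
    {"dx":-0.18,"dy":0,"dz":0,"wx":0,"wy":0,"wz":0},
    {"dx":-0.2,"dy":0,"dz":0,"wx":0,"wy":0,"wz":0},
    {"dx":-0.22,"dy":0,"dz":0,"wx":0,"wy":0,"wz":0},
    {"dx":-0.24,"dy":0,"dz":0,"wx":0,"wy":0,"wz":0}
  ]
}}

```text
time: 4.25
ee_pos: [0.5041, 0.1982, 0.0794]
orientation: [[-1.0, 0.001, 0.0], [0.001, 1.0, 0.0], [-0.0, 0.0, -1.0]]
ft_force: [2.1, -0.7, 1.9]
gripper_width: 0.0002
finger_force: 1.0
```

>>> {"op": "step_arm", "data": {
  "commands": [
    {"dx":-0.02,"dy":0,"dz":0,"wx":0,"wy":0,"wz":0},
    {"dx":-0.04,"dy":0,"dz":0,"wx":0,"wy":0,"wz":0},
    {"dx":-0.06,"dy":0,"dz":0,"wx":0,"wy":0,"wz":0},
    {"dx":-0.08,"dy":0,"dz":0,"wx":0,"wy":0,"wz":0},
    {"dx":-0.1,"dy":0,"dz":0,"wx":0,"wy":0,"wz":0},
    {"dx":-0.11,"dy":0,"dz":0,"wx":0,"wy":0,"wz":0},
    {"dx":-0.11,"dy":0,"dz":0,"wx":0,"wy":0,"wz":0},
    {"dx":-0.11,"dy":0,"dz":0,"wx":0,"wy":0,"wz":0}
  ]
}}

```text
time: 5.05
ee_pos: [0.4717, 0.1982, 0.0794]
orientation: [[-1.0, 0.001, 0.0], [0.001, 1.0, 0.0], [-0.0, 0.0, -1.0]]
ft_force: [0.7, 0.3, 1.2]
gripper_width: 0.0
finger_force: 0.0
```

Run:
```python
from h import *
I=env.capture('side')[:,:,::-1]
cv2.imwrite('pics/s2.png',cv2.resize(I[150:290,200:380],None,fx=4,fy=4,interpolation=cv2.INTER_CUBIC))
s=env.sense();print(s['time'],s['ee_pos'],s['ft_force'],s['q'])
```

```text
5.1 [0.47177467 0.19818679 0.07937966] [-0.6579148   0.84428017  0.32514438] [-30.6895479   25.95634099   3.11966587 116.67791694  -2.24063872
  37.39695046  63.84461949]
```

View pics/s2.png

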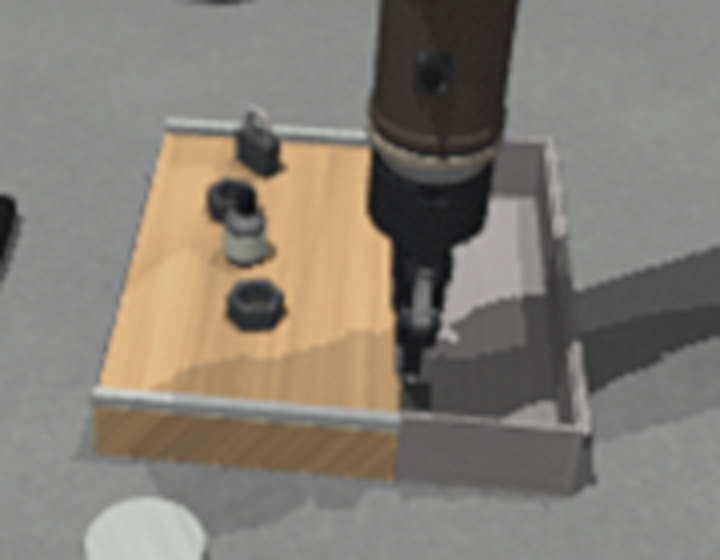

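Nut A is off the board. Nut B is next.

>>> {"op": "step_arm", "data": {
  "commands": [
    {"dx":0,"dy":0,"dz":0.15,"wx":0,"wy":0,"wz":0},
    {"dx":0,"dy":0,"dz":0.27,"wx":0,"wy":0,"wz":0},
    {"dx":0.15,"dy":0,"dz":0.3,"wx":0,"wy":0,"wz":0},
    {"dx":0.3,"dy":-0.1,"dz":0.3,"wx":0,"wy":0,"wz":0},
    {"dx":0.45,"dy":-0.19,"dz":0.3,"wx":0,"wy":0,"wz":0},
    {"dx":0.52,"dy":-0.19,"dz":0.3,"wx":0,"wy":0,"wz":0},
    {"dx":0.52,"dy":-0.19,"dz":0.3,"wx":0,"wy":0,"wz":0},
    {"dx":0.52,"dy":-0.19,"dz":0.2,"wx":0,"wy":0,"wz":0},
    {"dx":0.52,"dy":-0.19,"dz":0.1,"wx":0,"wy":0,"wz":0},
    {"dx":0.52,"dy":-0.19,"dz":0.05,"wx":0,"wy":0,"wz":0},
    {"dx":0.52,"dy":-0.19,"dz":0,"wx":0,"wy":0,"wz":0},
    {"dx":0.52,"dy":-0.19,"dz":0,"wx":0,"wy":0,"wz":0}
  ]
}}

```text
time: 6.3
ee_pos: [0.6262, 0.1413, 0.0776]
orientation: [[-1.0, 0.0, -0.003], [0.0, 1.0, -0.001], [0.003, -0.001, -1.0]]
ft_force: [-0.7, -1.3, 0.2]
gripper_width: -0.0
finger_force: 0.0
```

>>> {"op": "step_arm", "data": {
  "commands": [
    {"dx":-0.02,"dy":0,"dz":0,"wx":0,"wy":0,"wz":0},
    {"dx":-0.035,"dy":0,"dz":0,"wx":0,"wy":0,"wz":0},
    {"dx":-0.05,"dy":0,"dz":0,"wx":0,"wy":0,"wz":0},
    {"dx":-0.065,"dy":0,"dz":0,"wx":0,"wy":0,"wz":0},
    {"dx":-0.08,"dy":0,"dz":0,"wx":0,"wy":0,"wz":0},
    {"dx":-0.095,"dy":0,"dz":0,"wx":0,"wy":0,"wz":0},
    {"dx":-0.11,"dy":0,"dz":0,"wx":0,"wy":0,"wz":0},
    {"dx":-0.13,"dy":0,"dz":0,"wx":0,"wy":0,"wz":0},
    {"dx":-0.15,"dy":0,"dz":0,"wx":0,"wy":0,"wz":0},
    {"dx":-0.17,"dy":0,"dz":0,"wx":0,"wy":0,"wz":0},
    {"dx":-0.19,"dy":0,"dz":0,"wx":0,"wy":0,"wz":0},
    {"dx":-0.21,"dy":0,"dz":0,"wx":0,"wy":0,"wz":0}
  ]
}}

```text
time: 7.5
ee_pos: [0.5638, 0.1411, 0.0792]
orientation: [[-1.0, 0.001, -0.0], [0.001, 1.0, -0.0], [0.0, -0.0, -1.0]]
ft_force: [1.5, -0.1, 1.2]
gripper_width: -0.0002
finger_force: 0.7
```

>>> {"op": "step_arm", "data": {
  "commands": [
    {"dx":-0.02,"dy":0,"dz":0,"wx":0,"wy":0,"wz":0},
    {"dx":-0.04,"dy":0,"dz":0,"wx":0,"wy":0,"wz":0},
    {"dx":-0.06,"dy":0,"dz":0,"wx":0,"wy":0,"wz":0},
    {"dx":-0.08,"dy":0,"dz":0,"wx":0,"wy":0,"wz":0},
    {"dx":-0.1,"dy":0,"dz":0,"wx":0,"wy":0,"wz":0},
    {"dx":-0.12,"dy":0,"dz":0,"wx":0,"wy":0,"wz":0},
    {"dx":-0.14,"dy":0,"dz":0,"wx":0,"wy":0,"wz":0},
    {"dx":-0.16,"dy":0,"dz":0,"wx":0,"wy":0,"wz":0},
    {"dx":-0.18,"dy":0,"dz":0,"wx":0,"wy":0,"wz":0},
    {"dx":-0.2,"dy":0,"dz":0,"wx":0,"wy":0,"wz":0},
    {"dx":-0.22,"dy":0,"dz":0,"wx":0,"wy":0,"wz":0},
    {"dx":-0.24,"dy":0,"dz":0,"wx":0,"wy":0,"wz":0}
  ]
}}

```text
time: 8.7
ee_pos: [0.4915, 0.1411, 0.0792]
orientation: [[-1.0, 0.001, -0.001], [0.001, 1.0, -0.0], [0.001, -0.0, -1.0]]
ft_force: [-0.7, 0.3, -0.7]
gripper_width: 0.0002
finger_force: 0.0
```

>>> {"op": "step_arm", "data": {
  "commands": [
    {"dx":-0.02,"dy":0,"dz":0,"wx":0,"wy":0,"wz":0},
    {"dx":-0.04,"dy":0,"dz":0,"wx":0,"wy":0,"wz":0},
    {"dx":-0.06,"dy":0,"dz":0,"wx":0,"wy":0,"wz":0},
    {"dx":-0.075,"dy":0,"dz":0,"wx":0,"wy":0,"wz":0},
    {"dx":-0.075,"dy":0,"dz":0,"wx":0,"wy":0,"wz":0},
    {"dx":-0.075,"dy":0,"dz":0,"wx":0,"wy":0,"wz":0},
    {"dx":-0.075,"dy":0,"dz":0.15,"wx":0,"wy":0,"wz":0},
    {"dx":-0.075,"dy":0,"dz":0.3,"wx":0,"wy":0,"wz":0},
    {"dx":-0.075,"dy":0,"dz":0.35,"wx":0,"wy":0,"wz":0},
    {"dx":-0.075,"dy":0,"dz":0.35,"wx":0,"wy":0,"wz":0}
  ]
}}

```text
time: 9.7
ee_pos: [0.4718, 0.1417, 0.1871]
orientation: [[-1.0, 0.001, 0.005], [0.001, 1.0, 0.002], [-0.005, 0.002, -1.0]]
ft_force: [-0.1, 0.7, 0.3]
gripper_width: 0.0
finger_force: 0.0
```

Run:
```python
from h import *
I=env.capture('side')[:,:,::-1]
cv2.imwrite('pics/s3.png',cv2.resize(I[150:290,200:380],None,fx=4,fy=4,interpolation=cv2.INTER_CUBIC))
s=env.sense();print(s['time'],s['ee_pos'],s['ft_force'])
```

```text
9.75 [0.47080305 0.14137794 0.18535613] [ 0.04202144  0.23786941 -0.24597875]
```

View pics/s3.png

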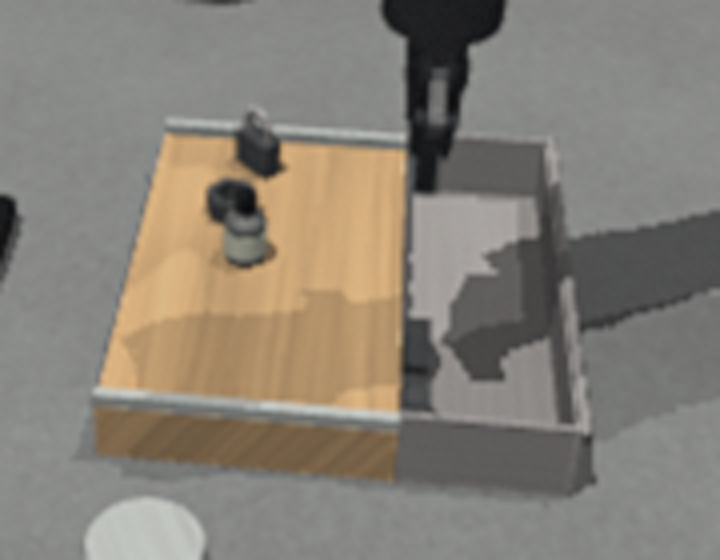

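>>> {"op": "step_arm", "data": {
  "commands": [
    {"dx":0.15,"dy":-0.08,"dz":0,"wx":0,"wy":0,"wz":0},
    {"dx":0.3,"dy":-0.16,"dz":0,"wx":0,"wy":0,"wz":0},
    {"dx":0.45,"dy":-0.24,"dz":0,"wx":0,"wy":0,"wz":0},
    {"dx":0.607,"dy":-0.32,"dz":0,"wx":0,"wy":0,"wz":0},
    {"dx":0.607,"dy":-0.407,"dz":0,"wx":0,"wy":0,"wz":0},
    {"dx":0.607,"dy":-0.407,"dz":0,"wx":0,"wy":0,"wz":0},
    {"dx":0.607,"dy":-0.407,"dz":0,"wx":0,"wy":0,"wz":0},
    {"dx":0.607,"dy":-0.407,"dz":-0.1,"wx":0,"wy":0,"wz":0},
    {"dx":0.607,"dy":-0.407,"dz":-0.2,"wx":0,"wy":0,"wz":0},
    {"dx":0.607,"dy":-0.407,"dz":-0.25,"wx":0,"wy":0,"wz":0},
    {"dx":0.607,"dy":-0.407,"dz":-0.25,"wx":0,"wy":0,"wz":0}
  ]
}}

```text
time: 10.85
ee_pos: [0.65, 0.0202, 0.1065]
orientation: [[-1.0, -0.001, -0.005], [-0.001, 1.0, 0.0], [0.005, 0.0, -1.0]]
ft_force: [-0.1, 1.3, 0.6]
gripper_width: -0.0
finger_force: 0.0
```

Run:
```python
from h import *
I=env.capture('side')[:,:,::-1]
cv2.imwrite('pics/s4.png',cv2.resize(I[150:290,200:380],None,fx=4,fy=4,interpolation=cv2.INTER_CUBIC))
s=env.sense();print(s['time'],s['ee_pos'],s['ft_force'])
```

```text
10.9 [0.65126716 0.01994241 0.10844177] [-0.59825805 -0.02485192  0.56400112]
```

View pics/s4.png

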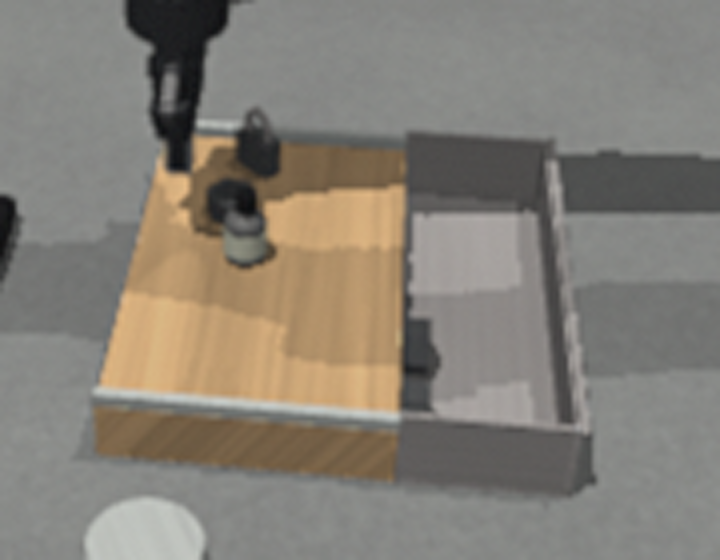

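The fingers are behind nut C, and the bottle and padlock still stand. I lower and push.

>>> {"op": "step_arm", "data": {
  "commands": [
    {"dx":0.005,"dy":0,"dz":-0.05,"wx":0,"wy":0,"wz":0},
    {"dx":0.005,"dy":0,"dz":-0.1,"wx":0,"wy":0,"wz":0},
    {"dx":0.005,"dy":0,"dz":-0.1,"wx":0,"wy":0,"wz":0},
    {"dx":-0.01,"dy":0,"dz":-0.1,"wx":0,"wy":0,"wz":0},
    {"dx":-0.025,"dy":0,"dz":-0.1,"wx":0,"wy":0,"wz":0},
    {"dx":-0.04,"dy":0,"dz":-0.1,"wx":0,"wy":0,"wz":0},
    {"dx":-0.055,"dy":0,"dz":-0.1,"wx":0,"wy":0,"wz":0},
    {"dx":-0.07,"dy":0,"dz":-0.1,"wx":0,"wy":0,"wz":0},
    {"dx":-0.085,"dy":0,"dz":-0.1,"wx":0,"wy":0,"wz":0},
    {"dx":-0.1,"dy":0,"dz":-0.1,"wx":0,"wy":0,"wz":0},
    {"dx":-0.12,"dy":0,"dz":-0.1,"wx":0,"wy":0,"wz":0},
    {"dx":-0.14,"dy":0,"dz":-0.1,"wx":0,"wy":0,"wz":0}
  ]
}}

```text
time: 12.1
ee_pos: [0.6098, 0.019, 0.0795]
orientation: [[-1.0, 0.001, 0.001], [0.001, 1.0, 0.0], [-0.001, 0.0, -1.0]]
ft_force: [1.1, -0.2, 1.7]
gripper_width: -0.0001
finger_force: 0.8
```

>>> {"op": "step_arm", "data": {
  "commands": [
    {"dx":-0.02,"dy":0,"dz":0,"wx":0,"wy":0,"wz":0},
    {"dx":-0.04,"dy":0,"dz":0,"wx":0,"wy":0,"wz":0},
    {"dx":-0.06,"dy":0,"dz":0,"wx":0,"wy":0,"wz":0},
    {"dx":-0.08,"dy":0,"dz":0,"wx":0,"wy":0,"wz":0},
    {"dx":-0.1,"dy":0,"dz":0,"wx":0,"wy":0,"wz":0},
    {"dx":-0.12,"dy":0,"dz":0,"wx":0,"wy":0,"wz":0},
    {"dx":-0.14,"dy":0,"dz":0,"wx":0,"wy":0,"wz":0},
    {"dx":-0.16,"dy":0,"dz":0,"wx":0,"wy":0,"wz":0},
    {"dx":-0.18,"dy":0,"dz":0,"wx":0,"wy":0,"wz":0},
    {"dx":-0.2,"dy":0,"dz":0,"wx":0,"wy":0,"wz":0},
    {"dx":-0.22,"dy":0,"dz":0,"wx":0,"wy":0,"wz":0},
    {"dx":-0.24,"dy":0,"dz":0,"wx":0,"wy":0,"wz":0}
  ]
}}

```text
time: 13.3
ee_pos: [0.5375, 0.019, 0.0792]
orientation: [[-1.0, 0.001, -0.0], [0.001, 1.0, -0.0], [0.0, -0.0, -1.0]]
ft_force: [0.6, -0.1, 0.1]
gripper_width: -0.0005
finger_force: 0.4
```

>>> {"op": "step_arm", "data": {
  "commands": [
    {"dx":-0.02,"dy":0,"dz":0,"wx":0,"wy":0,"wz":0},
    {"dx":-0.04,"dy":0,"dz":0,"wx":0,"wy":0,"wz":0},
    {"dx":-0.06,"dy":0,"dz":0,"wx":0,"wy":0,"wz":0},
    {"dx":-0.08,"dy":0,"dz":0,"wx":0,"wy":0,"wz":0},
    {"dx":-0.1,"dy":0,"dz":0,"wx":0,"wy":0,"wz":0},
    {"dx":-0.12,"dy":0,"dz":0,"wx":0,"wy":0,"wz":0},
    {"dx":-0.14,"dy":0,"dz":0,"wx":0,"wy":0,"wz":0},
    {"dx":-0.16,"dy":0,"dz":0,"wx":0,"wy":0,"wz":0},
    {"dx":-0.18,"dy":0,"dz":0,"wx":0,"wy":0,"wz":0},
    {"dx":-0.2,"dy":0,"dz":0,"wx":0,"wy":0,"wz":0},
    {"dx":-0.21,"dy":0,"dz":0,"wx":0,"wy":0,"wz":0},
    {"dx":-0.21,"dy":0,"dz":0,"wx":0,"wy":0,"wz":0}
  ]
}}

```text
time: 14.5
ee_pos: [0.4745, 0.0191, 0.0792]
orientation: [[-1.0, 0.001, -0.001], [0.001, 1.0, 0.0], [0.001, 0.0, -1.0]]
ft_force: [-0.1, 0.5, -0.5]
gripper_width: -0.0001
finger_force: 0.0
```

>>> {"op": "step_arm", "data": {
  "commands": [
    {"dx":0,"dy":0,"dz":0.15,"wx":0,"wy":0,"wz":0},
    {"dx":0,"dy":0,"dz":0.3,"wx":0,"wy":0,"wz":0},
    {"dx":0,"dy":0,"dz":0.45,"wx":0,"wy":0,"wz":0},
    {"dx":0,"dy":0,"dz":0.55,"wx":0,"wy":0,"wz":0},
    {"dx":0,"dy":0,"dz":0.6,"wx":0,"wy":0,"wz":0},
    {"dx":0,"dy":0,"dz":0.6,"wx":0,"wy":0,"wz":0}
  ]
}}

```text
time: 15.1
ee_pos: [0.4764, 0.0192, 0.2617]
orientation: [[-1.0, 0.001, 0.005], [0.001, 1.0, 0.001], [-0.005, 0.001, -1.0]]
ft_force: [0.0, -0.0, -0.3]
gripper_width: 0.0001
finger_force: 0.0
```

Run:
```python
from h import *
I=env.capture('side')[:,:,::-1]
cv2.imwrite('pics/s5.png',cv2.resize(I[150:290,200:380],None,fx=4,fy=4,interpolation=cv2.INTER_CUBIC))
s=env.sense();print(s['time'],s['ee_pos'],s['ft_force'])
```

```text
15.15 [0.47560006 0.01911676 0.25998829] [-0.42797606 -0.69671011 -0.7456945 ]
```

View pics/s5.png

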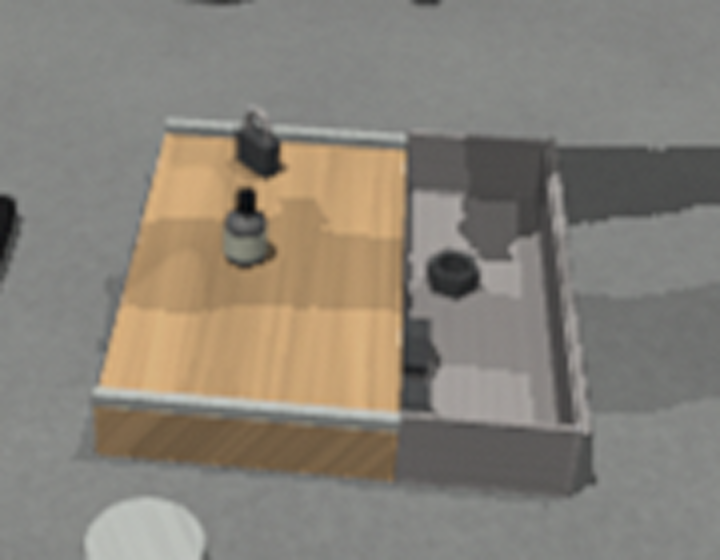

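Nut C lies flat in the tray at about (452,272), with the bottle and padlock untouched. I check nuts A and B, by the board wall, from above.

Run:
```python
from h import *
I=env.capture('top')[:,:,::-1]
cv2.imwrite('pics/t5.png',cv2.resize(I[155:285,165:305],None,fx=5,fy=4.6,interpolation=cv2.INTER_CUBIC))
```

```text
(no output)
```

View pics/t5.png

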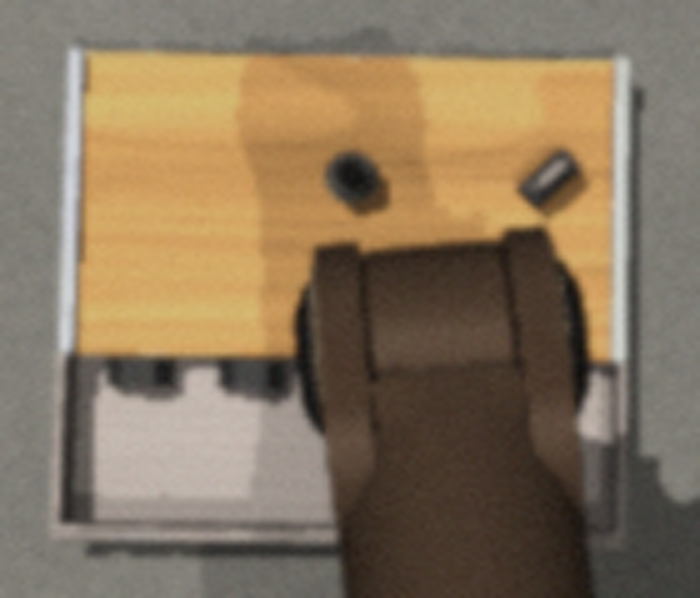

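Nuts A and B stand on edge against the board wall, at about (145,375) and (255,378). Their centres are at least 9.5 mm past the edge (5 mm is required) and about 25 mm above the counter. That is within limits, so I hand in.

```bash
python3 -c "
from bench import env
print(env.job_done())"
```

```text
the job is handed in; nothing more can be done
None
```

I swept all three nuts into the catch tray and handed the job in at about 15 s; in the last pictures the padlock and oil bottle stand where they were, two of the nuts rest on edge against the board wall, and no verdict came back.

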